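Fit the driver cards and close the control box

ROBOT

A 6-joint arm with a two-finger parallel gripper is mounted at the origin on a cart in front of the work surface, level with it; the furniture and walls round the work are solid. World frame = base frame: x ahead of the robot, y to its left, z up, the work surface at z = 0. Lengths are in m, angles in rad, forces in N, time in s.
With the tool pointing down it reaches from about 0.2 to 0.875 m from the base axis. Payload 3.4 kg.
Tool frame: the origin (TCP) lies on the centre line of the jaws, within the pads' length; the fingertips stand manip.tips_ahead ahead of it and the grasp point (between the pads) lies 11 mm behind it (manip.tips_ahead is the distance from the TCP to the fingertips, in m); z points along the fingers, y is the direction in which the jaws open and shut (so a half turn about z gives the same grasp; the last joint's range is limited). The gripper opens to 94 mm and grips with 3 to 60 N. Pads are 16 mm wide; open, the fingers measure 119 mm over their backs; the gripper's body (75 mm by 177 mm) begins 78 mm behind the grasp point.
Start: joints at [1.181, 0.276, 1.505, -0, 1.361, -0.121], TCP at [0.153, 0.554, 0.213] pointing down, gripper open.
Joint ranges: [-2.89, 2.89], [-0.75, 2.08], [0.22, 2.7], [-1.18, 4.32], [0.11, 2.71], [-2.7, 2.7]. Speed limits (rad/s): [2.57, 2.57, 3.14, 3.14, 3.14, 3.14].

INTERFACE

Orientations are given as a unit quaternion [x, y, z, w].
In Python, from plant import sensors, optics, job, manip gives the robot as it stands.
- The arm moves only by the tool move_arm, never from a script. Its argument "increments" is a list that holds one entry, the list of rows, each a list of 5 numbers: the closure in counts, from 0 (fully open) to 255 (shut), then the shift along the tool's x, y, z in m, then the turn about the tool's z in rad. A call has 1 to 20 rows; each row is the pose to reach, as a shift and turn from the pose measured when the call began, along the tool's axes at that moment; what a row does not reach only later rows make up. A row lasts 1/10 s, in which the tool goes at most 50 mm and 8.59 degrees, less where a joint would pass 70% of its speed; a pose out of reach is approached as far as the arm can. A call with a gripper value outside its range is refused whole. The fingers move at their own pace and stop on an object; "force" is the grip in N (left out, the last holds). Time passes only in rows, so rows that repeat a pose let the fingers close. It gives the time, the measured TCP pose, the force and the opening at its end, in the units of the state.
- sensors.observe(): the state, without advancing time (a new reading comes with each control period).
- optics.snapshot(name): name is "scene" or "side" or "wrist"; returns a dict with "image" (400x640x3 uint8, red, green, blue), "z_map" (400x640 float32, m along the optical axis (not along the pixel's ray), 0 where there is no reading), "mtx" (3x3 intrinsics, pixels), "camera_from_world" (4x4, takes a point from world to camera coordinates); the wrist camera has in their place "tool_from_camera" (4x4, takes a point from camera to tool coordinates, whose origin is the TCP and whose axes are the flange's). Camera axes: x right, y up, looking along -z (the intrinsics and any distortion apply to the point x, -y, -z); pixel columns grow to the right and rows downward; lengths in m; the calibration is good to about 2 mm. A picture is of the moment at which its call begins: read the wrist's pose just before it.
- job.close_job(): hands the job in, once; it reports no verdict.
The state is a dict: "clock": time; "joint_positions": joint angles; "qvel": joint speeds; "tau": joint torques, N m; "tcp_pos": TCP position; "orientation": TCP orientation; "contact_force": force on the tool from outside, world axes, zero at the start; "ft_torque": the same for the moment, N m; "grip_width": opening from 0.0 (shut) to 1.0 (fully open).
Only numpy, scipy, OpenCV 4.12 (cv2) and the standard library are available. Lean on these libraries where they do the work, as an engineer would, in place of code of your own. Each camera call takes 0.05 s, during which the arm holds its last target. There are 200 camera calls.

TASK

Fit the spare driver cards into the control box: lift the loose blue cover off the grey box and lay it handle up on the rubber mat, then slide every card that stands in the wooden stand into a card guide of the box, one card to a guide, until it is seated on the floor of the box. Then put the cover back on the box, fully down on its ledge all round, and leave the other things on the bench alone.

Things in the scene. Friction and masses are not known exactly. Their poses are not given: they have to be found in the camera images.
- box: fixed grey open-topped box, walls 188 (x) x 102 (y) mm, 70 mm high; a ledge round the outside, 202 x 118 mm, 58 mm above the bench, carries the cover. Origin: centre of underside; z up. Inside, floor at 6 mm and four card guides at x = -67.5, -22.5, +22.5, +67.5 mm: facing vertical slots in black combs along both long walls. A card stands across the box in a guide, its width along y
- guide_1 (a point): floor middle of the guide at x = -67.5 mm; a seated card's origin lies here within 2 mm. Its two facing slots are 7 mm wide along x, 94 mm from bottom to bottom along y (the combs leave 76 mm between them), 50 mm deep, with flared white mouths up to 60 mm above the bench. One card to a guide, either way round
- guide_2 (a point): the same for the guide at x = -22.5 mm
- guide_3 (a point): the same for the guide at x = +22.5 mm
- guide_4 (a point): the same for the guide at x = +67.5 mm
- cover: loose blue hood, 199 (x) x 113 (y) x 60 mm, open below, 0.25 to 0.5 kg. Origin: middle of its lower rim's plane; z up. Black handle bar on top: 14 mm thick (x), 80 mm long (y), 14 mm high, middle 88 mm above the origin, 14 mm posts at y = +-35 mm, 21 mm free below. Closed: origin 58 mm above the box's, 12 mm overlap with 2.5 mm play round the walls, either way round. May get knocked
- mat: fixed flat rubber mat, 240 (x) x 160 (y) x 4 mm, where the cover is laid. Origin: centre of its underside
- stand: fixed wooden block, 200 (x) x 80 (y) x 48 mm, with four slits 6 mm wide and 40 mm deep at x = -67.5, -22.5, 22.5, 67.5 mm in which the cards stand upright at the start. Origin: centre of its underside
- card_1: loose green driver card (two to four of card_1 to card_4 present, all alike), 0.12 kg: plate 4 (x) x 90 (y) x 80 mm high, with an orange grip 12 mm thick (x), 50 mm long (y), from 80 to 102 mm above the origin. Origin: middle of lower edge; z up. Starts upright in the stand, origin 8 mm above the bench; seated, 6 mm above it, grip clear above the walls
- card_2: loose green driver card (two to four of card_1 to card_4 present, all alike), 0.12 kg: plate 4 (x) x 90 (y) x 80 mm high, with an orange grip 12 mm thick (x), 50 mm long (y), from 80 to 102 mm above the origin. Origin: middle of lower edge; z up. Starts upright in the stand, origin 8 mm above the bench; seated, 6 mm above it, grip clear above the walls
- card_3: loose green driver card (two to four of card_1 to card_4 present, all alike), 0.12 kg: plate 4 (x) x 90 (y) x 80 mm high, with an orange grip 12 mm thick (x), 50 mm long (y), from 80 to 102 mm above the origin. Origin: middle of lower edge; z up. Starts upright in the stand, origin 8 mm above the bench; seated, 6 mm above it, grip clear above the walls
- card_4: loose green driver card (two to four of card_1 to card_4 present, all alike), 0.12 kg: plate 4 (x) x 90 (y) x 80 mm high, with an orange grip 12 mm thick (x), 50 mm long (y), from 80 to 102 mm above the origin. Origin: middle of lower edge; z up. Starts upright in the stand, origin 8 mm above the bench; seated, 6 mm above it, grip clear above the walls
- oil_can: bystander: small dark red oil can with bent spout, 150 mm high, origin under it; leave alone
- pliers: bystander: combination pliers with red handles, 168 mm, lying, origin under the middle; leave alone
- tape_measure: bystander: orange tape measure, 76 mm, origin under it; leave alone
- dark_cup: bystander: dark steel cup, 72 mm wide, 110 mm high, origin under it; leave alone

How it is judged:
On the way, in this order (a step that is already met when the one before it is completed fails the run):
1. the cover lies handle up on the mat, let go, its middle within 60 mm of the mat's (horizontal distance between cover and mat below 0.06 m and height (world z) of cover below 0.012 m and angle between cover's own z axis and vertical below 0.1 rad and contact force between the fingers and cover below 0.1 N), for 0.2 s.
2. with the cover off, every card stands seated in a guide of the box (z of card_1 in the frame of box between 0.002 and 0.0095 m and x of card_1 in the frame of box between -0.08 and 0.08 m and y of card_1 in the frame of box between -0.01 and 0.01 m and angle between each of card_1, card_2, card_3, card_4's own z axis and vertical below 0.12 rad and z of card_2 in the frame of box between 0.002 and 0.0095 m and x of card_2 in the frame of box between -0.08 and 0.08 m and y of card_2 in the frame of box between -0.01 and 0.01 m and z of card_3 in the frame of box between 0.002 and 0.0095 m and x of card_3 in the frame of box between -0.08 and 0.08 m and y of card_3 in the frame of box between -0.01 and 0.01 m and z of card_4 in the frame of box between 0.002 and 0.0095 m and x of card_4 in the frame of box between -0.08 and 0.08 m and y of card_4 in the frame of box between -0.01 and 0.01 m and horizontal distance between cover and box above 0.1 m), for 0.2 s.
3. the cover is back on the box, down on its ledge all round (horizontal distance between cover and box below 0.007 m and z of cover in the frame of box between 0.054 and 0.0615 m and angle between cover's own z axis and vertical below 0.05 rad and angle between the x axis of cover and the x axis of box, either way round below 0.06 rad), for 0.2 s.
At the end, for the whole second after the job is handed in: every card present stands upright in a guide with its lower edge within 3.5 mm of the box floor, and the cover rests on the box's ledge: middle within 7 mm, down to within 3.5 mm, level within 0.05 rad, turned less than 0.06 rad to the box, all at rest and released (all of step 3 and z of card_1 in the frame of box between 0.002 and 0.0095 m and x of card_1 in the frame of box between -0.08 and 0.08 m and y of card_1 in the frame of box between -0.01 and 0.01 m and angle between each of card_1, card_2, card_3, card_4's own z axis and vertical below 0.12 rad and z of card_2 in the frame of box between 0.002 and 0.0095 m and x of card_2 in the frame of box between -0.08 and 0.08 m and y of card_2 in the frame of box between -0.01 and 0.01 m and z of card_3 in the frame of box between 0.002 and 0.0095 m and x of card_3 in the frame of box between -0.08 and 0.08 m and y of card_3 in the frame of box between -0.01 and 0.01 m and z of card_4 in the frame of box between 0.002 and 0.0095 m and x of card_4 in the frame of box between -0.08 and 0.08 m and y of card_4 in the frame of box between -0.01 and 0.01 m and linear speed of cover below 0.02 m/s); the robot touches nothing.
It fails at once if a bystander is pushed more than 30 mm (distance of any of oil_can, pliers, tape_measure, dark_cup from where it was at the start of the episode above 0.03 m).
Of card_1, card_2, card_3, card_4 only 2 to 4 are there at a start; the rules pass over those that are not, and their reading is None.
At some moment in a run one of cover may be knocked a few centimetres aside while the robot is not near it.
It also fails if it takes over 210 s, if anything falls off the work surface, if the arm or the gripper's body presses on something with over 40 N, if the wrist force passes 120 N, or if a joint passes its speed limit or range.

## Working session

There is one attempt and no reset: what is moved stays moved. The work goes in short steps, Python scripts to look and compute and a tool call to move; the robot and the scene stay as the last step left them, time stands still between calls to the robot, and variables do not carry over. Pictures are saved under pics/ and viewed, about 12 in all and at most 16, crops included, and the job is handed in when it is done.

Besides the shell and the picture viewer there is one more tool, called in YAML: its name, and indented under it one key for each argument. move_arm: Moves the arm, as the interface text tells. Its arguments: {"type":"object","properties":{"increments":{"type":"array"},"force":{"type":"number"}},"required":["increments"]}

```bash
ls; mkdir -p pics
cat > h.py <<'E'
import numpy as np, cv2
from plant import sensors, optics, job, manip
from scipy.spatial.transform import Rotation as R
def snap(n):
    s=sensors.observe(); d=optics.snapshot(n)
    if n=='wrist':
        T=np.eye(4); T[:3,:3]=R.from_quat(s['orientation']).as_matrix(); T[:3,3]=s['tcp_pos']
        W=T@np.array(d['tool_from_camera'])
    else: W=np.linalg.inv(np.array(d['camera_from_world']))
    d['W']=W; return d
def cloud(d):
    K=np.array(d['mtx']); z=d['z_map']; h,w=z.shape
    u,v=np.meshgrid(np.arange(w),np.arange(h))
    c=np.stack([(u-K[0,2])/K[0,0]*z,-(v-K[1,2])/K[1,1]*z,-z],-1)
    P=c@d['W'][:3,:3].T+d['W'][:3,3]; P[z<=0]=np.nan; return P
def save(d,f): cv2.imwrite(f,d['image'][:,:,::-1])
E
python3 - <<'E'
from h import *
s=sensors.observe(); print(s, manip.tips_ahead)
for n in ['scene','side','wrist']:
    d=snap(n); save(d,f'pics/{n}0.png'); np.savez(f'{n}0.npz',im=d['image'],z=d['z_map'],W=d['W'],K=d['mtx']); print(n,d['W'].round(3).tolist(),np.array(d['mtx']).round(1).tolist(), [k for k in d])
a=cv2.imread('pics/scene0.png')
E
```

```text
pics
{'clock': 0.0, 'joint_positions': array([ 1.18097528e+00,  2.76600259e-01,  1.50608411e+00, -5.67720998e-05,
        1.36069547e+00, -1.21017026e-01]), 'qvel': array([ 0.00195033, -0.00048351, -0.00031644, -0.00014695, -0.00025716,
        0.00023136]), 'tau': array([ 1.32173418e-04, -4.04590416e+01, -2.37226528e+01,  7.01428880e-02,
        3.45864636e-02, -1.40616548e-04]), 'tcp_pos': array([0.1525378 , 0.55384227, 0.21262126]), 'orientation': array([ 1.33991794e-01,  9.90982038e-01, -8.71615452e-04, -1.98911038e-04]), 'contact_force': array([-0.62132638, -0.09302827, -0.38025086]), 'ft_torque': array([0.02058132, 0.0039352 , 0.02382096]), 'grip_width': 0.9989243808967992} 0.008
scene [[0.517, 0.663, -0.54, -0.374], [-0.856, 0.408, -0.319, -0.496], [0.009, 0.627, 0.779, 1.398], [0.0, 0.0, 0.0, 1.0]] [[504.0, 0.0, 321.2], [0.0, 504.0, 202.3], [0.0, 0.0, 1.0]] ['image', 'z_map', 'mtx', 'camera_from_world', 'W']
side [[0.894, 0.216, -0.393, -0.004], [-0.449, 0.405, -0.797, -1.083], [-0.013, 0.888, 0.459, 0.754], [0.0, 0.0, 0.0, 1.0]] [[367.2, 0.0, 320.4], [0.0, 367.2, 199.9], [0.0, 0.0, 1.0]] ['image', 'z_map', 'mtx', 'camera_from_world', 'W']
wrist [[0.266, -0.939, -0.219, 0.09], [0.964, 0.259, 0.061, 0.572], [-0.0, -0.227, 0.974, 0.384], [0.0, 0.0, 0.0, 1.0]] [[301.7, 0.0, 322.2], [0.0, 301.7, 203.2], [0.0, 0.0, 1.0]] ['image', 'z_map', 'mtx', 'tool_from_camera', 'W']
```

View pics/scene0.png

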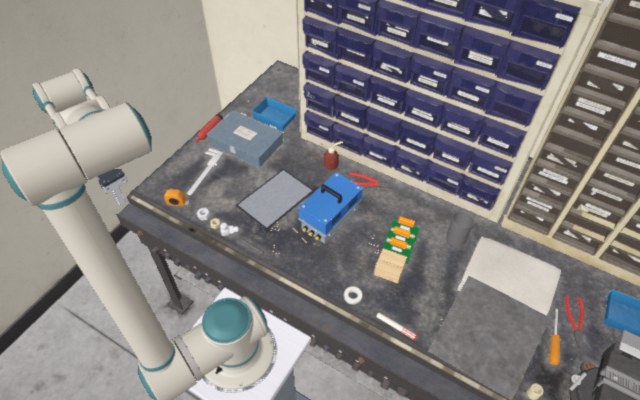

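View pics/side0.png

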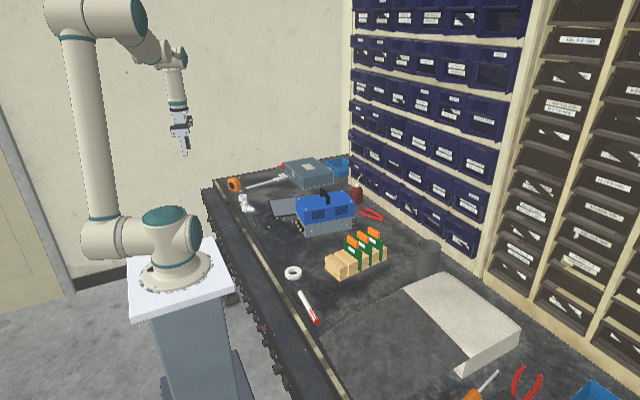

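The scene view shows the blue cover on the box at about (330,203), the mat at (275,198) and the stand at (397,250) with three orange grips. The oil can is at (331,157), the pliers at (362,180) and the cup at (460,232). The side view also shows three cards, at about (350,240), (362,235) and (373,232).

```bash
cat > m.py <<'E'
from h import *
def load(n):
    f=np.load(n); return dict(image=f['im'],z_map=f['z'],W=f['W'],mtx=f['K'])
def rect(p):
    (c,s,a)=cv2.minAreaRect((p[:,:2]*1000).astype(np.float32)); return np.round(c,1),np.round(s,1),round(a,2)
E
python3 - <<'E'
from m import *
for n in ['scene0.npz','side0.npz']:
    d=load(n); P=cloud(d); hsv=cv2.cvtColor(d['image'],cv2.COLOR_RGB2HSV); H,S,V=[hsv[...,i].astype(int) for i in range(3)]
    near=(np.abs(P[...,1])<0.6)&(P[...,0]>.2)&(P[...,0]<.95)&(P[...,2]>-.02)&(P[...,2]<.3)
    print(n)
    def rep(name,m,minpx=15,zr=None):
        m=m&near
        if zr: m=m&(P[...,2]>zr[0])&(P[...,2]<zr[1])
        k,l,st,ce=cv2.connectedComponentsWithStats(m.astype(np.uint8))
        for i in range(1,k):
            if st[i,4]>=minpx:
                p=P[l==i]; print(name,ce[i].round(0),st[i,4],'med',np.median(p,0).round(4),'z',np.percentile(p[:,2],[5,95]).round(3),rect(p))
    rep('blue top',(H>100)&(H<122)&(S>130),60,(.10,.14))
    rep('orange',(H>5)&(H<20)&(S>190)&(V>120),15)
    rep('wood top',(H>8)&(H<25)&(S>50)&(S<160)&(V>120),40,(.04,.055))
    rep('green',(H>50)&(H<85)&(S>100),15)
    rep('red',((H<6)|(H>172))&(S>120)&(V>60),15)
    rep('black handle',(V<60),10,(.13,.165))
    rep('mat',(V>85)&(V<150)&(S<50),200,(-.003,.012))
    rep('box',(S<80)&(V>80),20,(.045,.065))
    rep('cup',(V<90),60,(.08,.12))
E
```

```text
scene0.npz
blue top [330. 200.] 1603 med [0.5329 0.0081 0.1166] z [0.106 0.122] (array([549.4,  12.4]), array([116.8, 203.2]), 82.22)
orange [176. 198.] 113 med [0.3227 0.4931 0.0428] z [0.017 0.056] (array([322.1, 508.3]), array([28. , 62.7]), 26.62)
orange [406. 222.] 89 med [ 0.5992 -0.2391  0.1051] z [0.09  0.112] (array([ 600.3, -238.5]), array([18. , 46.1]), 9.0)
orange [401. 232.] 87 med [ 0.5548 -0.2426  0.1048] z [0.091 0.111] (array([ 555. , -242.9]), array([15.2, 49.1]), 5.17)
orange [398. 243.] 89 med [ 0.5108 -0.2529  0.1063] z [0.093 0.112] (array([ 511.9, -252.8]), array([20.9, 46. ]), 10.89)
wood top [517. 223.] 86 med [ 0.8295 -0.5466  0.0474] z [0.041 0.053] (array([ 830.1, -548.5]), array([101.4,  17.9]), 85.03)
wood top [391. 262.] 514 med [ 0.4715 -0.2541  0.0468] z [0.041 0.052] (array([ 473.8, -253.4]), array([78.5, 80.3]), 8.6)
green [395. 223.] 42 med [ 0.5976 -0.2035  0.0744] z [0.056 0.086] (array([ 599.4, -207.2]), array([11.3, 26.1]), 13.63)
green [410. 243.] 206 med [ 0.5612 -0.2781  0.0654] z [0.028 0.086] (array([ 562.8, -272.9]), array([101.3,  31.8])
[... 5002 characters left out ...]
1269 med [ 0.422  -0.5441  0.0553] z [0.046 0.064] (array([ 424.7, -538.3]), array([129.1,  88.7]), 85.68)
cup [375. 185.] 111 med [0.831  0.0655 0.0904] z [0.082 0.119] (array([823.1,  70.3]), array([ 35.7, 253.9]), 1.23)
cup [426. 218.] 150 med [ 0.8345 -0.2249  0.0898] z [0.081 0.118] (array([ 824.7, -226. ]), array([ 32.4, 192.8]), 0.4)
cup [472. 245.] 100 med [ 0.8333 -0.4504  0.1009] z [0.082 0.119] (array([ 821.6, -431.7]), array([30.5, 67.2]), 43.36)
cup [435. 255.] 65 med [ 0.6985 -0.425   0.094 ] z [0.081 0.107] (array([ 704.6, -424.4]), array([ 9.9, 38.6]), 89.65)
cup [505. 265.] 129 med [ 0.8554 -0.5494  0.0904] z [0.081 0.099] (array([ 856. , -554.8]), array([17.9, 83.6]), 6.51)
```

```bash
python3 -c "
import cv2
a=cv2.imread('pics/scene0.png')[130:300,225:485]
cv2.imwrite('pics/crop0.png',cv2.resize(a,None,fx=3,fy=3,interpolation=cv2.INTER_CUBIC))"
```

```text
(no output)
```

View pics/crop0.png

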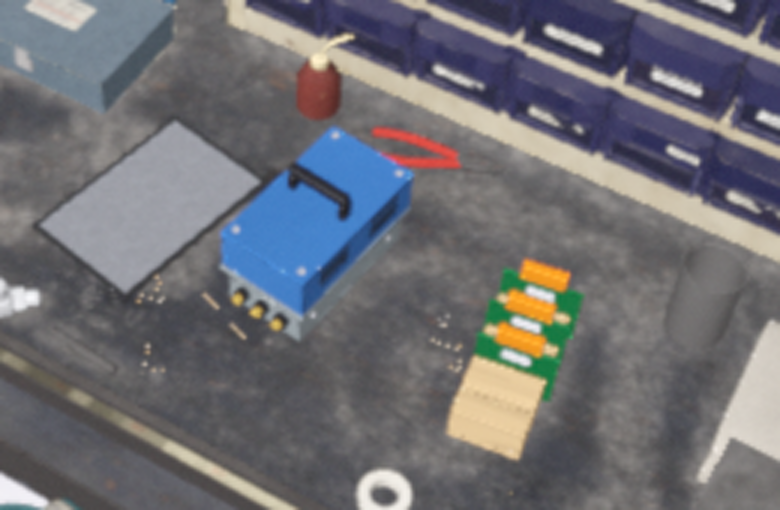

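Three cards are standing in the slots at -22.5, +22.5 and +67.5, and the slot at -67.5 is empty. The mat corners in the crop are at (175,120), (265,180), (127,293) and (38,225). Next I measure the mat and work out the first move.

```bash
cat >> h.py <<'E'
def ray(d,uv,z):
    K=np.array(d['mtx']); uv=np.atleast_2d(uv); c=np.c_[(uv[:,0]-K[0,2])/K[0,0],-(uv[:,1]-K[1,2])/K[1,1],-np.ones(len(uv))]
    r=c@d['W'][:3,:3].T; o=d['W'][:3,3]; return o+r*((z-o[2])/r[:,2])[:,None]
def to(x,y,z,yaw):
    "tool-frame shift and turn to put TCP at x,y,z with tool y axis at yaw deg (mod 180)"
    s=sensors.observe(); M=R.from_quat(s['orientation']).as_matrix(); dl=M.T@(np.array([x,y,z])-s['tcp_pos'])
    cur=np.degrees(np.arctan2(M[1,1],M[0,1])); t=(cur-yaw+90)%180-90
    print('d',dl.round(4),'turn',np.radians(t).round(4),'at',s['tcp_pos'].round(4),'yaw',cur.round(2),'tilt',np.degrees(np.arccos(-M[2,2])).round(2),'w',round(s['grip_width'],3),'F',s['contact_force'].round(2),'t',s['clock'],'j',s['joint_positions'].round(2))
E
python3 - <<'E'
from m import *
d=load('scene0.npz')
c=np.array([(175,120),(265,180),(127,293),(38,225)])/3+[225,130]
p=ray(d,c,.004); print(p.round(3), p.mean(0), np.linalg.norm(np.diff(p,axis=0),axis=1))
e=p[1]-p[2]; print(np.degrees(np.arctan2(e[1],e[0])))
to(.5505,.009,.30,-7.5)
E
```

```text
[[0.652 0.276 0.004]
 [0.628 0.129 0.004]
 [0.403 0.174 0.004]
 [0.429 0.32  0.004]] [0.52792825 0.22488063 0.004     ] [0.1491955  0.22970015 0.14825571]
-11.327986817127972
d [-0.5284 -0.4199 -0.0867] turn 1.4329 at [0.1525 0.554  0.2129] yaw 74.6 tilt 0.07 w 1.0 F [ 0.08 -0.53  0.61] t 0.15 j [ 1.18  0.28  1.51  0.    1.36 -0.12]
```

move_arm:
  increments:
    - [[0,-0.1,-0.08,-0.0867,0.15],[0,-0.5284,-0.4199,-0.0867,1.433],[0,-0.5284,-0.4199,-0.0867,1.433],[0,-0.5284,-0.4199,-0.0867,1.433],[0,-0.5284,-0.4199,-0.0867,1.433],[0,-0.5284,-0.4199,-0.0867,1.433],[0,-0.5284,-0.4199,-0.0867,1.433],[0,-0.5284,-0.4199,-0.0867,1.433],[0,-0.5284,-0.4199,-0.0867,1.433],[0,-0.5284,-0.4199,-0.0867,1.433],[0,-0.5284,-0.4199,-0.0867,1.433],[0,-0.5284,-0.4199,-0.0867,1.433],[0,-0.5284,-0.4199,-0.0867,1.433],[0,-0.5284,-0.4199,-0.0867,1.433],[0,-0.5284,-0.4199,-0.0867,1.433],[0,-0.5284,-0.4199,-0.0867,1.433],[0,-0.5284,-0.4199,-0.0867,1.433]]
  force: 50

```text
clock: 1.85
tcp_pos: [0.5496, 0.0098, 0.2997]
orientation: [0.752, 0.66, -0.001, -0.0]
contact_force: [-0.1, 0.9, -0.0]
grip_width: 1.0
```

```bash
cat > cov.py <<'E'
from m import *
def cover(P,d,zt):
    hsv=cv2.cvtColor(d['image'],cv2.COLOR_RGB2HSV); H,S,V=[hsv[...,i].astype(int) for i in range(3)]
    b=(H>95)&(H<125)&(S>110)
    k,l,st,ce=cv2.connectedComponentsWithStats((b&(np.abs(P[...,2]-zt)<.008)).astype(np.uint8)); i=1+st[1:,4].argmax()
    p=P[l==i]; r=rect(p); print('top',r,'z',np.median(p[:,2]).round(4),st[i,4])
    near=np.linalg.norm(P[...,:2]-r[0]/1000,axis=-1)<.07
    h=near&(P[...,2]>zt+.022)&(P[...,2]<zt+.045)
    if h.sum()>10: print('handle',rect(P[h]),'z95',np.percentile(P[h][:,2],90).round(4),h.sum())
E
python3 - <<'E'
from cov import *
d=snap('wrist'); save(d,'pics/w1.png'); np.savez('w1.npz',im=d['image'],z=d['z_map'],W=d['W'],K=d['mtx']); cover(cloud(d),d,.118)
to(.5505,.009,.137,-7.5)
E
```

```text
top (array([554.2,  13.5]), array([112.2, 198.9]), 82.5) z 0.1179 14489
handle (array([554.5,  13.9]), array([78.6, 13.8]), 82.39) z95 0.1535 939
d [-0.0008  0.0012  0.1629] turn 0.0012 at [0.5496 0.0101 0.2999] yaw -7.43 tilt 0.08 w 1.001 F [ 0.66  0.77 -0.16] t 1.9 j [-0.11  0.2   1.39 -0.    1.55  0.02]
```

View pics/w1.png

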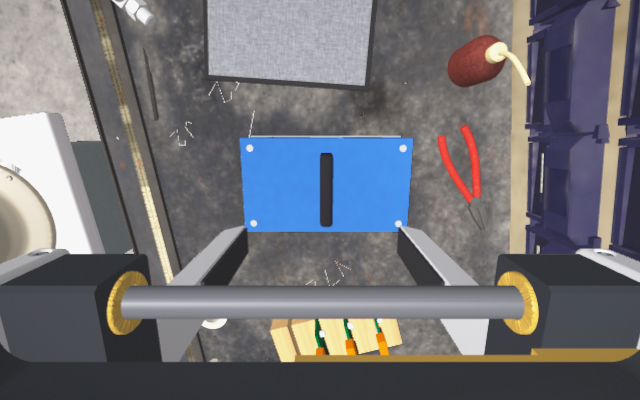

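The wrist view shows the cover squarely on the box, with its top spanning about (240–413, 137–232) and the handle at (326,190). The mat's near edge runs from (208,77) to (366,87). The pliers and oil can are clear of the work.

Run:
```python
from cov import *
d=load('w1.npz')
p=ray(d,[(208,77),(366,87),(374,0),(206,0)],.004); e=p[1]-p[0]; print(p.round(4),np.linalg.norm(e))
u=e/np.linalg.norm(e); n=np.array([-u[1],u[0],0]); print('mat',((p[0]+p[1])/2+n*.08).round(4),np.degrees(np.arctan2(u[1],u[0])))
to(.5543,.0137,.137,-7.5)
```

```text
[[0.4041 0.1751 0.004 ]
 [0.6296 0.1316 0.004 ]
 [0.6515 0.2422 0.004 ]
 [0.4227 0.2725 0.004 ]] 0.22968255556935036
mat [0.532  0.2319 0.004 ] -10.926297202125081
d [0.0044 0.0044 0.1629] turn 0.0012 at [0.5496 0.0101 0.2999] yaw -7.43 tilt 0.08 w 1.001 F [ 0.66  0.77 -0.16] t 1.9 j [-0.11  0.2   1.39 -0.    1.55  0.02]
```

move_arm:
  increments:
    - [[0,0.0044,0.0044,0.05,0],[0,0.0044,0.0044,0.1,0],[0,0.0044,0.0044,0.14,0],[0,0.0044,0.0044,0.163,0],[0,0.0044,0.0044,0.163,0],[255,0.0044,0.0044,0.163,0],[255,0.0044,0.0044,0.163,0],[255,0.0044,0.0044,0.163,0],[255,0.0044,0.0044,0.163,0],[255,0.0044,0.0044,0.163,0],[255,0.0044,0.0044,0.163,0],[255,0.0044,0.0044,0.163,0],[255,0.0044,0.0044,0.163,0]]
  force: 50

```text
clock: 3.2
tcp_pos: [0.5543, 0.0137, 0.1369]
orientation: [0.751, 0.66, -0.001, -0.0]
contact_force: [0.4, 0.4, -0.2]
grip_width: 0.354
```

move_arm:
  increments:
    - [[255,0,0,0,0],[255,0,0,0,0],[255,0,0,0,0],[255,0,0,0,0],[255,0,0,0,0],[255,0,0,0,0],[255,0,0,0,0]]

```text
clock: 3.9
tcp_pos: [0.5542, 0.0137, 0.1368]
orientation: [0.751, 0.66, -0.001, -0.0]
contact_force: [-0.4, -0.6, -0.1]
grip_width: 0.145
```

Gripped: 0.145 × 94 mm is 13.6 mm, which matches the handle thickness. Lifting 100 mm.

move_arm:
  increments:
    - [[255,0,0,-0.01,0],[255,0,0,-0.02,0],[255,0,0,-0.035,0],[255,0,0,-0.05,0],[255,0,0,-0.075,0],[255,0,0,-0.1,0],[255,0,0,-0.1,0]]

```text
clock: 4.6
tcp_pos: [0.5569, 0.0136, 0.2411]
orientation: [0.751, 0.66, 0.002, 0.003]
contact_force: [0.4, 0.4, -2.9]
grip_width: 0.143
```

Run:
```python
from cov import *
to(.531,.228,.237,-10.9); to(.531,.228,.137-.054,-10.9)
```

```text
d [ 0.2092 -0.0534  0.0036] turn 0.0605 at [0.5569 0.0136 0.2411] yaw -7.43 tilt 0.42 w 0.143 F [ 0.44  0.37 -2.91] t 4.6 j [-0.1   0.23  1.5  -0.    1.4   0.03]
d [ 0.2093 -0.0546  0.1576] turn 0.0605 at [0.5569 0.0136 0.2411] yaw -7.43 tilt 0.42 w 0.143 F [ 0.44  0.37 -2.91] t 4.6 j [-0.1   0.23  1.5  -0.    1.4   0.03]
```

move_arm:
  increments:
    - [[255,0.035,-0.01,0,0.02],[255,0.08,-0.02,0,0.04],[255,0.13,-0.035,0,0.06],[255,0.175,-0.045,0,0.06],[255,0.209,-0.054,0,0.06],[255,0.209,-0.054,0,0.06],[255,0.209,-0.054,0.04,0.06],[255,0.209,-0.054,0.08,0.06],[255,0.209,-0.054,0.115,0.06],[255,0.209,-0.054,0.135,0.06],[255,0.209,-0.054,0.147,0.06],[255,0.209,-0.054,0.152,0.06],[255,0.209,-0.054,0.156,0.06],[255,0.209,-0.054,0.157,0.06]]

```text
clock: 6.0
tcp_pos: [0.5322, 0.2276, 0.0842]
orientation: [0.771, 0.637, 0.003, 0.003]
contact_force: [0.5, 0.1, -3.4]
grip_width: 0.145
```

Run:
```python
from cov import *
to(.531,.228,.083,-10.9)
```

```text
d [ 0.0002 -0.0013  0.0012] turn 0.0004 at [0.5322 0.2276 0.0842] yaw -10.88 tilt 0.5 w 0.145 F [ 0.5   0.12 -3.38] t 6.0 j [ 0.29  0.38  1.7  -0.    1.06  0.48]
```

Touching down, releasing and rising.

move_arm:
  increments:
    - [[255,0,0,0.0015,0],[255,0,0,0.0015,0],[90,0,0,0.0015,0],[90,0,0,0.0015,0],[90,0,0,0.0015,0],[90,0,0,0.0015,0],[90,0,0,0.0015,0],[90,0,0,0.0015,0],[90,0,0,0.0015,0],[90,0,0,0.0015,0],[90,0,0,-0.03,0],[90,0,0,-0.08,0],[90,0,0,-0.13,0],[90,0,0,-0.18,0],[90,0,0,-0.22,0],[90,0,0,-0.22,0]]

```text
clock: 7.6
tcp_pos: [0.5331, 0.2288, 0.311]
orientation: [0.771, 0.637, 0.009, 0.006]
contact_force: [0.5, -0.2, 0.6]
grip_width: 0.65
```

Run:
```python
from cov import *
d=snap('wrist'); save(d,'pics/w2.png'); np.savez('w2.npz',im=d['image'],z=d['z_map'],W=d['W'],K=d['mtx']); cover(cloud(d),d,.064)
to(.555,-.247,.30,8.4)
```

```text
top (array([533.3, 227.4]), array([113.3, 199. ]), 78.79) z 0.0639 10440
handle (array([532.8, 226.9]), array([79.4, 13.1]), 79.11) z95 0.0996 646
d [-0.4624  0.1125  0.0075] turn -0.3364 at [0.5317 0.2283 0.3075] yaw -10.88 tilt 0.88 w 0.646 F [ 0.21 -0.24 -0.6 ] t 7.65 j [ 0.29  0.24  1.33 -0.    1.56  0.48]
```

View pics/w2.png

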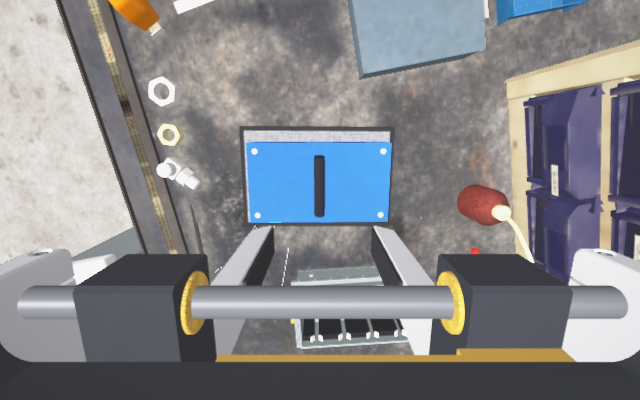

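The cover lies flat on the mat at (533, 227) mm, with its top at 64 mm as expected for 60 + 4 mm. Next I look into the box.

move_arm:
  increments:
    - [[184,-0.05,0.015,0.01,0],[184,-0.1,0.03,0.01,-0.03],[184,-0.15,0.043,0.01,-0.06],[184,-0.2,0.06,0.01,-0.06],[184,-0.214,0.062,0.01,-0.06],[184,-0.214,0.062,0.01,-0.06],[184,-0.214,0.062,0.01,-0.06],[184,-0.214,0.062,0.01,-0.06]]

```text
clock: 8.45
tcp_pos: [0.5519, 0.0078, 0.2968]
orientation: [0.751, 0.66, 0.006, 0.004]
contact_force: [-0.2, 0.2, 0.4]
grip_width: 0.28
```

Run:
```python
from cov import *
to(.555,-.247,.30,8.4)
d=snap('wrist'); save(d,'pics/w3.png'); np.savez('w3.npz',im=d['image'],z=d['z_map'],W=d['W'],K=d['mtx'])
a=d['image'][90:270,200:460,::-1]; cv2.imwrite('pics/w3c.png',cv2.resize(a,None,fx=3,fy=3,interpolation=cv2.INTER_CUBIC))
```

```text
d [-0.2523  0.0358 -0.0036] turn -0.2753 at [0.5519 0.0078 0.2968] yaw -7.37 tilt 0.8 w 0.28 F [-0.21  0.17  0.45] t 8.45 j [-0.11  0.2   1.41  0.    1.52  0.01]
```

View pics/w3c.png

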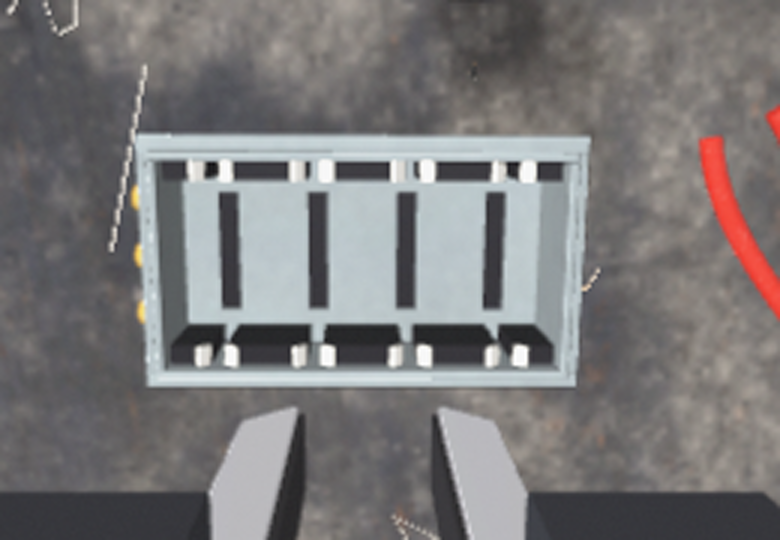

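The box is open and its four guides are empty. The crop shows white mouth pairs at columns of about 210, 312, 413 and 513, with floor slots visible. Next I fit the rim and the mouths.

Run:
```python
from cov import *
d=load('w3.npz'); P=cloud(d)
reg=(P[...,0]>.43)&(P[...,0]<.68)&(P[...,1]>-.07)&(P[...,1]<.1)
rows=np.arange(400)[:,None]<225
m=reg&rows&(abs(P[...,2]-.07)<.004); k,l,st,ce=cv2.connectedComponentsWithStats(m.astype(np.uint8)); 
m2=np.isin(l,[i for i in range(1,k) if st[i,4]>20]); print('rim',rect(P[m2]),m2.sum())
m=reg&rows&(abs(P[...,2]-.058)<.004); print('ledge',rect(P[m]))
g=d['image'].min(2)>205; k,l,st,ce=cv2.connectedComponentsWithStats((g&reg&rows).astype(np.uint8))
a=np.radians(-7.5); ux=np.array([np.cos(a),np.sin(a)]); uy=np.array([-ux[1],ux[0]])
for i in range(1,k):
    if st[i,4]>8:
        p=P[l==i]; q=ray(d,ce[i],.06)[0,:2]; r=q-[.5545,.0137]; print(ce[i].round(1),st[i,4],np.nanmedian(p,0).round(4),'loc',(r@ux).round(4),(r@uy).round(4))
```

```text
rim (array([554. ,  13.7]), array([101.3, 188.3]), 82.58) 1374
ledge (array([554.1,  14.6]), array([114.8, 202.6]), 82.48)
[328.5 141. ] 36 [0.5703 0.0626 0.0698] loc 0.0096 0.0504
[274.5 146.5] 32 [0.4986 0.0645 0.0578] loc -0.0621 0.0432
[298.4 146.5] 28 [0.53   0.0604 0.0595] loc -0.0304 0.0432
[308.  146.5] 40 [0.5426 0.0582 0.0581] loc -0.0176 0.0432
[331.9 147. ] 35 [0.5742 0.054  0.0587] loc 0.0142 0.0426
[341.9 146.6] 39 [0.5875 0.0524 0.0589] loc 0.0276 0.0431
[365.4 147.1] 25 [0.6182 0.0481 0.0587] loc 0.0589 0.0425
[375.6 146.7] 38 [0.6323 0.0465 0.0581] loc 0.0726 0.043
[264.4 146.8] 26 [0.4853 0.0658 0.0596] loc -0.0754 0.0428
[276.4 208.1] 27 [ 0.487  -0.0193  0.0576] loc -0.0622 -0.0411
[308.4 208.1] 27 [ 0.5312 -0.0269  0.0576] loc -0.0177 -0.0412
[341.  208.2] 31 [ 0.5766 -0.0311  0.0577] loc 0.0277 -0.0414
[373.  208.2] 32 [ 0.621  -0.0375  0.0579] loc 0.0723 -0.0415
[266.8 208.2] 18 [ 0.4742 -0.0173  0.0594] loc -0.0755 -0.0411
[298.9 208.4] 17 [ 0.5183 -0.0233  0.0593] loc -0.031 -0.0415
[330.9 208.4] 17 [ 0.5625 -0.0292  0.0594] loc 0.0136 -0.0416
[363.3 208.2] 21 [ 0.6073 -0.0356  0.0588] loc 0.0588 -0.0414
[295.6 215.6] 156 [ 0.5076 -0.0299  0.0698] loc -0.0358 -0.0519
```

move_arm:
  increments:
    - [[184,-0.05,0.007,0,-0.06],[184,-0.1,0.014,0,-0.12],[184,-0.15,0.021,0,-0.18],[184,-0.2,0.028,0,-0.24],[184,-0.24,0.034,0,-0.275],[184,-0.252,0.036,0,-0.275],[184,-0.252,0.036,0,-0.275],[184,-0.252,0.036,0,-0.275],[184,-0.252,0.036,0,-0.275]]

```text
clock: 9.4
tcp_pos: [0.5558, -0.2442, 0.297]
orientation: [0.652, 0.758, 0.006, 0.005]
contact_force: [-0.2, -0.3, 1.0]
grip_width: 0.279
```

```bash
cat > cards.py <<'E'
from cov import *
def grips(P,d,zlo=.1,zhi=.118):
    hsv=cv2.cvtColor(d['image'],cv2.COLOR_RGB2HSV); H,S,V=[hsv[...,i].astype(int) for i in range(3)]
    o=(H>5)&(H<22)&(S>170)&(V>100)&(P[...,2]>zlo)&(P[...,2]<zhi)
    k,l,st,ce=cv2.connectedComponentsWithStats(o.astype(np.uint8))
    for i in range(1,k):
        if st[i,4]>60:
            p=P[l==i]; t=p[p[:,2]>np.percentile(p[:,2],90)-.004]; print('grip',ce[i].round(),st[i,4],rect(t),'ztop',np.percentile(p[:,2],90).round(4))
E
python3 - <<'E'
from cards import *
d=snap('wrist'); save(d,'pics/w4.png'); np.savez('w4.npz',im=d['image'],z=d['z_map'],W=d['W'],K=d['mtx']); grips(cloud(d),d)
to(.555,-.247,.30,8.4)
E
```

```text
grip [324. 188.] 368 (array([ 561.3, -242.5]), array([10.8, 49.1]), 8.41) ztop 0.1107
grip [361. 189.] 404 (array([ 605.6, -237.8]), array([11.2, 48.1]), 8.05) ztop 0.1108
grip [288. 190.] 399 (array([ 517.5, -251.5]), array([11.1, 49.4]), 7.1) ztop 0.1107
d [-0.0025 -0.0011 -0.0029] turn 0.0027 at [ 0.5557 -0.2444  0.2971] yaw 8.56 tilt 0.85 w 0.277 F [0.27 0.42 0.63] t 9.45 j [-0.53  0.29  1.29  0.01  1.56 -0.68]
```

View pics/w4.png

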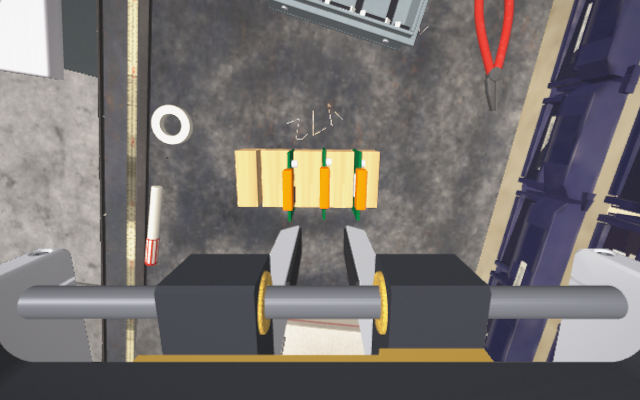

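Three grips stand in the stand at about (288,190), (324,188) and (361,189). Their tops are at 110.7 mm, against 110 expected.

Run:
```python
from cards import *
to(.6056,-.2378,.088,8.4); print(R.from_quat(sensors.observe()['orientation']).as_matrix().round(4))
```

```text
d [-0.0009  0.0472  0.2098] turn 0.0027 at [ 0.5557 -0.2444  0.2971] yaw 8.56 tilt 0.85 w 0.277 F [0.27 0.42 0.63] t 9.45 j [-0.53  0.29  1.29  0.01  1.56 -0.68]
[[-0.1488  0.9888  0.0147]
 [ 0.9889  0.1488  0.0022]
 [ 0.      0.0149 -0.9999]]
```

move_arm:
  increments:
    - [[184,-0.001,0.046,0.03,0.003],[184,-0.001,0.0472,0.07,0.003],[184,-0.001,0.0472,0.11,0.003],[184,-0.001,0.0472,0.15,0.003],[184,-0.001,0.0472,0.18,0.003],[184,-0.001,0.0472,0.2,0.003],[184,-0.001,0.0472,0.21,0.003],[255,-0.001,0.0472,0.21,0.003],[255,-0.001,0.0472,0.21,0.003],[255,-0.001,0.0472,0.21,0.003],[255,-0.001,0.0472,0.21,0.003],[255,-0.001,0.0472,0.21,0.003],[255,-0.001,0.0472,0.21,0.003],[255,-0.001,0.0472,0.21,0.003]]
  force: 35

```text
clock: 10.85
tcp_pos: [0.6061, -0.238, 0.0892]
orientation: [0.654, 0.757, 0.006, 0.006]
contact_force: [-0.7, 1.0, 6.1]
grip_width: 0.124
```

Run:
```python
from cards import *
to(.6204,.0053,.24,-7.5);to(.6204,.0053,.086,-7.5)
```

```text
d [ 0.2385  0.052  -0.1502] turn 0.2771 at [ 0.6061 -0.238   0.0892] yaw 8.38 tilt 0.94 w 0.124 F [-0.72  1.    6.06] t 10.85 j [-0.49  0.47  1.53  0.01  1.13 -0.64]
d [0.2386 0.0495 0.0038] turn 0.2771 at [ 0.6061 -0.238   0.0892] yaw 8.38 tilt 0.94 w 0.124 F [-0.72  1.    6.06] t 10.85 j [-0.49  0.47  1.53  0.01  1.13 -0.64]
```

move_arm:
  increments:
    - [[255,0,0,-0.01,0],[255,0,0,-0.03,0],[255,0,0,-0.055,0],[255,0,0,-0.09,0],[255,0,0,-0.13,0],[255,0,0,-0.15,0],[255,0.04,0.009,-0.15,0.05],[255,0.09,0.019,-0.15,0.11],[255,0.14,0.029,-0.15,0.17],[255,0.19,0.039,-0.15,0.24],[255,0.225,0.049,-0.15,0.277],[255,0.2385,0.052,-0.15,0.277],[255,0.2385,0.052,-0.15,0.277],[255,0.2385,0.052,-0.15,0.277],[255,0.2385,0.052,-0.15,0.277]]

```text
clock: 12.35
tcp_pos: [0.6204, 0.0034, 0.2398]
orientation: [0.752, 0.659, 0.006, 0.005]
contact_force: [-0.6, 0.1, -0.5]
grip_width: 0.122
```

Run:
```python
from cards import *
to(.6204,.0053,.135,-7.5);to(.6204,.0053,.087,-7.5)
d=snap('wrist'); save(d,'pics/w5.png'); np.savez('w5.npz',im=d['image'],z=d['z_map'],W=d['W'],K=d['mtx'])
```

```text
d [ 0.0016 -0.002   0.1048] turn -0.0016 at [0.6204 0.0034 0.2398] yaw -7.59 tilt 0.93 w 0.122 F [-0.65  0.1  -0.47] t 12.35 j [-0.11  0.32  1.37  0.    1.43  0.02]
d [ 0.0015 -0.0027  0.1528] turn -0.0016 at [0.6204 0.0034 0.2398] yaw -7.59 tilt 0.93 w 0.122 F [-0.65  0.1  -0.47] t 12.35 j [-0.11  0.32  1.37  0.    1.43  0.02]
```

View pics/w5.png

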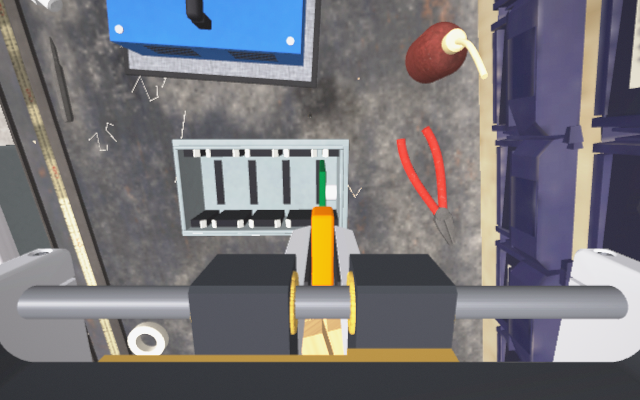

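The held card lines up with guide 4: its plate is at (322,185), over the rightmost mouths. Lowering it.

move_arm:
  increments:
    - [[255,0.0015,-0.002,0.03,-0.0016],[255,0.0015,-0.0023,0.06,-0.0016],[255,0.0015,-0.0026,0.08,-0.0016],[255,0.0015,-0.0028,0.095,-0.0016],[255,0.0015,-0.0029,0.105,-0.0016],[255,0.0015,-0.003,0.112,-0.0016],[255,0.0015,-0.003,0.112,-0.0016]]

```text
clock: 13.1
tcp_pos: [0.6191, 0.0047, 0.1271]
orientation: [0.752, 0.659, 0.006, 0.005]
contact_force: [0.4, 0.6, -1.5]
grip_width: 0.123
```

move_arm:
  increments:
    - [[255,0,-0.0002,0.012,0],[255,0,-0.0004,0.024,0],[255,0,-0.0005,0.032,0],[255,0,-0.0006,0.037,0],[255,0,-0.0006,0.0395,0],[255,0,-0.0006,0.0395,0],[255,0,-0.0006,0.0395,0]]

```text
clock: 13.8
tcp_pos: [0.6193, 0.0048, 0.0877]
orientation: [0.752, 0.659, 0.006, 0.005]
contact_force: [-0.8, -0.5, -0.7]
grip_width: 0.124
```

move_arm:
  increments:
    - [[255,0,0,0.001,0],[255,0,0,0.002,0],[255,0,0,0.003,0],[255,0,0,0.003,0]]

```text
clock: 14.2
tcp_pos: [0.6198, 0.005, 0.0871]
orientation: [0.752, 0.659, 0.007, 0.005]
contact_force: [-1.6, -0.1, 9.7]
grip_width: 0.122
```

Run:
```python
from cards import *
to(.5613,-.2435,.25,8.4);to(.5613,-.2435,.17,8.4)
```

```text
d [-0.2535 -0.0225 -0.1641] turn -0.2785 at [0.6198 0.005  0.0871] yaw -7.56 tilt 1.0 w 0.122 F [-1.65 -0.11  9.65] t 14.2 j [-0.11  0.42  1.61  0.    1.09  0.02]
d [-0.2538 -0.0239 -0.0841] turn -0.2785 at [0.6198 0.005  0.0871] yaw -7.56 tilt 1.0 w 0.122 F [-1.65 -0.11  9.65] t 14.2 j [-0.11  0.42  1.61  0.    1.09  0.02]
```

move_arm:
  increments:
    - [[184,0,0,0,0],[184,0,0,-0.001,0],[184,0,0,-0.001,0],[184,0,0,-0.001,0],[184,0,0,-0.001,0],[184,0,-0.0005,-0.03,0],[184,0,-0.001,-0.07,0],[184,0,-0.002,-0.12,0],[184,0,-0.003,-0.16,0],[184,-0.05,-0.007,-0.164,-0.06],[184,-0.1,-0.011,-0.164,-0.12],[184,-0.15,-0.015,-0.164,-0.18],[184,-0.2,-0.019,-0.164,-0.24],[184,-0.245,-0.0225,-0.164,-0.278],[184,-0.2535,-0.0225,-0.164,-0.278],[184,-0.2535,-0.0225,-0.164,-0.278],[184,-0.2535,-0.0225,-0.164,-0.278]]

```text
clock: 15.9
tcp_pos: [0.5615, -0.2424, 0.2497]
orientation: [0.654, 0.757, 0.006, 0.006]
contact_force: [-0.9, -0.4, 1.0]
grip_width: 0.277
```

Run:
```python
from cards import *
d=snap('wrist'); np.savez('w6.npz',im=d['image'],z=d['z_map'],W=d['W'],K=d['mtx']); grips(cloud(d),d)
d=snap('scene'); print('scene'); grips(cloud(d),d)
to(.5613,-.243,.088,8.4)
```

```text
grip [321. 199.] 221 (array([ 560.7, -243. ]), array([10.8, 49.7]), 8.43) ztop 0.1107
grip [280. 201.] 269 (array([ 517.9, -251.8]), array([11.9, 49.1]), 5.78) ztop 0.1104
scene
grip [402. 231.] 61 (array([ 557.5, -242.2]), array([13.5, 46.6]), 13.18) ztop 0.1114
grip [398. 242.] 67 (array([ 512.4, -251.9]), array([12.7, 47.5]), 9.26) ztop 0.1124
d [-0.001  -0.0034  0.1619] turn 0.0013 at [ 0.5617 -0.2418  0.2499] yaw 8.47 tilt 1.0 w 0.286 F [-0.55 -0.28 -0.14] t 16.0 j [-0.53  0.31  1.37  0.01  1.45 -0.68]
```

move_arm:
  increments:
    - [[184,-0.001,-0.002,0.04,0.001],[184,-0.001,-0.0025,0.08,0.001],[184,-0.001,-0.003,0.115,0.001],[184,-0.001,-0.0034,0.14,0.001],[184,-0.001,-0.0034,0.155,0.001],[184,-0.001,-0.0034,0.161,0.001],[184,-0.001,-0.0034,0.161,0.001],[255,-0.001,-0.0034,0.161,0.001],[255,-0.001,-0.0034,0.161,0.001],[255,-0.001,-0.0034,0.161,0.001],[255,-0.001,-0.0034,0.161,0.001],[255,-0.001,-0.0034,0.161,0.001],[255,-0.001,-0.0034,0.161,0.001],[255,-0.001,-0.0034,0.161,0.001]]

```text
clock: 17.4
tcp_pos: [0.5614, -0.2432, 0.0902]
orientation: [0.653, 0.757, 0.006, 0.007]
contact_force: [-1.8, 0.7, 4.9]
grip_width: 0.126
```

Run:
```python
from cards import *
to(.4857,.0230,.24,-7.5)
```

```text
d [ 0.2742 -0.0333 -0.1509] turn 0.2775 at [ 0.5614 -0.2432  0.0902] yaw 8.4 tilt 1.06 w 0.126 F [-1.77  0.73  4.9 ] t 17.4 j [-0.53  0.41  1.62  0.01  1.09 -0.68]
```

move_arm:
  increments:
    - [[255,0,0,-0.01,0],[255,0,0,-0.03,0],[255,0,0,-0.055,0],[255,0,0,-0.09,0],[255,0,-0.001,-0.13,0],[255,0,-0.002,-0.15,0],[255,0.04,-0.006,-0.15,0.05],[255,0.09,-0.013,-0.15,0.11],[255,0.14,-0.019,-0.15,0.17],[255,0.19,-0.025,-0.15,0.24],[255,0.235,-0.03,-0.15,0.2775],[255,0.265,-0.0333,-0.15,0.2775],[255,0.2742,-0.0333,-0.15,0.2775],[255,0.2742,-0.0333,-0.15,0.2775],[255,0.2742,-0.0333,-0.15,0.2775]]

```text
clock: 18.9
tcp_pos: [0.4864, 0.022, 0.2393]
orientation: [0.752, 0.659, 0.007, 0.006]
contact_force: [0.2, -0.7, -1.7]
grip_width: 0.127
```

Run:
```python
from cards import *
to(.4857,.0230,.132,-7.5);to(.4857,.0230,.088,-7.5)
d=snap('wrist'); P=cloud(d); np.savez('w7.npz',im=d['image'],z=d['z_map'],W=d['W'],K=d['mtx']); grips(P,d)
```

```text
d [ 0.0006 -0.0029  0.1073] turn -0.0002 at [0.4864 0.022  0.2393] yaw -7.51 tilt 1.11 w 0.127 F [ 0.25 -0.66 -1.71] t 18.9 j [-0.1   0.12  1.65  0.    1.36  0.03]
d [ 0.0005 -0.0037  0.1513] turn -0.0002 at [0.4864 0.022  0.2393] yaw -7.51 tilt 1.11 w 0.127 F [ 0.25 -0.66 -1.71] t 18.9 j [-0.1   0.12  1.65  0.    1.36  0.03]
grip [449. 198.] 466 (array([619.5,   4.6]), array([49. , 11.6]), 82.23) ztop 0.1085
```

Card 1 is seated: its grip is at (619.5, 4.6) mm with the top at 108.5 mm, against 108 expected. Inserting the second card into guide 1.

move_arm:
  increments:
    - [[255,0.0005,-0.0015,0.03,0],[255,0.0005,-0.0022,0.06,0],[255,0.0005,-0.0025,0.08,0],[255,0.0005,-0.0028,0.095,0],[255,0.0005,-0.0029,0.105,0],[255,0.0005,-0.003,0.112,0],[255,0.0005,-0.0032,0.122,0],[255,0.0005,-0.0034,0.134,0],[255,0.0005,-0.0035,0.142,0],[255,0.0005,-0.0036,0.148,0],[255,0.0005,-0.0037,0.15,0],[255,0.0005,-0.0037,0.152,0],[255,0.0005,-0.0037,0.153,0]]

```text
clock: 20.25
tcp_pos: [0.4862, 0.023, 0.0881]
orientation: [0.752, 0.659, 0.008, 0.007]
contact_force: [-4.7, 1.9, 18.1]
grip_width: 0.122
```

Run:
```python
from cards import *
to(.5177,-.2512,.25,8.4)
```

```text
d [-0.2672  0.0705 -0.1614] turn -0.2785 at [0.4862 0.023  0.0881] yaw -7.55 tilt 1.16 w 0.122 F [-4.71  1.88 18.06] t 20.25 j [-0.1   0.24  1.9   0.    0.98  0.03]
```

move_arm:
  increments:
    - [[184,0,0,0,0],[184,0,0,-0.001,0],[184,0,0,-0.001,0],[184,0,0,-0.001,0],[184,0,0,-0.001,0],[184,0,-0.0005,-0.03,0],[184,0,-0.001,-0.07,0],[184,0,-0.002,-0.12,0],[184,0,-0.003,-0.16,0],[184,-0.05,0.01,-0.1614,-0.06],[184,-0.1,0.025,-0.1614,-0.12],[184,-0.145,0.038,-0.1614,-0.18],[184,-0.19,0.05,-0.1614,-0.24],[184,-0.235,0.062,-0.1614,-0.2785],[184,-0.2672,0.0705,-0.1614,-0.2785],[184,-0.2672,0.0705,-0.1614,-0.2785],[184,-0.2672,0.0705,-0.1614,-0.2785],[184,-0.2672,0.0705,-0.1614,-0.2785]]

```text
clock: 22.05
tcp_pos: [0.5174, -0.25, 0.2499]
orientation: [0.653, 0.757, 0.007, 0.007]
contact_force: [0.4, 0.4, 0.3]
grip_width: 0.278
```

Run:
```python
from cards import *
d=snap('wrist'); np.savez('w8.npz',im=d['image'],z=d['z_map'],W=d['W'],K=d['mtx']); grips(cloud(d),d)
to(.5177,-.2512,.088,8.4)
d=snap('scene'); print('scene'); grips(cloud(d),d); cover(cloud(d),d,.064)
```

```text
grip [319. 197.] 477 (array([ 517.2, -251.8]), array([10.5, 49.9]), 8.06) ztop 0.1106
d [-0.0011 -0.0033  0.1621] turn 0.0013 at [ 0.5175 -0.2498  0.2501] yaw 8.48 tilt 1.15 w 0.277 F [-0.26  0.57  1.1 ] t 22.1 j [-0.58  0.25  1.45  0.01  1.42 -0.73]
scene
top (array([529.3, 226.9]), array([122.4, 205.9]), 79.54) z 0.0631 1308
handle (array([529.6, 226.1]), array([81.8, 17.4]), 76.09) z95 0.1011 95
```

move_arm:
  increments:
    - [[184,-0.0015,-0.002,0.04,0.001],[184,-0.0015,-0.0025,0.08,0.001],[184,-0.0015,-0.003,0.115,0.001],[184,-0.0015,-0.0036,0.14,0.001],[184,-0.0015,-0.0036,0.155,0.001],[184,-0.0015,-0.0036,0.161,0.001],[184,-0.0015,-0.0036,0.161,0.001],[255,-0.0015,-0.0036,0.161,0.001],[255,-0.0015,-0.0036,0.161,0.001],[255,-0.0015,-0.0036,0.161,0.001],[255,-0.0015,-0.0036,0.161,0.001],[255,-0.0015,-0.0036,0.161,0.001],[255,-0.0015,-0.0036,0.161,0.001],[255,-0.0015,-0.0036,0.161,0.001]]

```text
clock: 23.55
tcp_pos: [0.5176, -0.252, 0.0905]
orientation: [0.653, 0.757, 0.007, 0.008]
contact_force: [-3.2, 0.9, 5.9]
grip_width: 0.128
```

Run:
```python
from cards import *
to(.5303,.0171,.24,-7.5)
```

```text
d [ 0.2638  0.0551 -0.1492] turn 0.278 at [ 0.5176 -0.252   0.0905] yaw 8.43 tilt 1.22 w 0.128 F [-3.23  0.93  5.86] t 23.55 j [-0.58  0.36  1.71  0.01  1.06 -0.74]
```

move_arm:
  increments:
    - [[255,0,0,-0.01,0],[255,0,0,-0.03,0],[255,0,0,-0.055,0],[255,0,0,-0.09,0],[255,0,0,-0.13,0],[255,0,0,-0.15,0],[255,0.04,0.008,-0.15,0.05],[255,0.09,0.018,-0.15,0.11],[255,0.14,0.029,-0.15,0.17],[255,0.19,0.039,-0.15,0.24],[255,0.235,0.05,-0.15,0.278],[255,0.26,0.0551,-0.15,0.278],[255,0.2638,0.0551,-0.15,0.278],[255,0.2638,0.0551,-0.15,0.278],[255,0.2638,0.0551,-0.15,0.278]]

```text
clock: 25.05
tcp_pos: [0.5303, 0.0159, 0.2409]
orientation: [0.752, 0.659, 0.008, 0.007]
contact_force: [-0.6, 0.4, -1.1]
grip_width: 0.129
```

Run:
```python
from cards import *
to(.5301,.0171,.132,-7.5);to(.5301,.0171,.0885,-7.5)
d=snap('wrist'); P=cloud(d); np.savez('w9.npz',im=d['image'],z=d['z_map'],W=d['W'],K=d['mtx']); grips(P,d)
```

```text
d [ 0.0009 -0.0027  0.1089] turn -0.0007 at [0.5303 0.0159 0.2409] yaw -7.54 tilt 1.23 w 0.129 F [-0.63  0.35 -1.15] t 25.05 j [-0.1   0.18  1.56  0.    1.37  0.03]
d [ 0.0008 -0.0037  0.1524] turn -0.0007 at [0.5303 0.0159 0.2409] yaw -7.54 tilt 1.23 w 0.129 F [-0.63  0.35 -1.15] t 25.05 j [-0.1   0.18  1.56  0.    1.37  0.03]
grip [281. 194.] 157 (array([490.1,  23.4]), array([49.7, 10.9]), 89.45) ztop 0.1082
grip [404. 198.] 146 (array([619.9,   4.7]), array([49.5, 11.5]), 81.7) ztop 0.1081
```

move_arm:
  increments:
    - [[255,0.0008,-0.0015,0.03,0],[255,0.0008,-0.002,0.06,0],[255,0.0008,-0.0023,0.08,0],[255,0.0008,-0.0025,0.095,0],[255,0.0008,-0.0026,0.105,0],[255,0.0008,-0.0028,0.112,0],[255,0.0008,-0.003,0.122,0],[255,0.0008,-0.0033,0.134,0],[255,0.0008,-0.0035,0.142,0],[255,0.0008,-0.0036,0.148,0],[255,0.0008,-0.0037,0.151,0],[255,0.0008,-0.0037,0.153,0],[255,0.0008,-0.0037,0.1535,0]]

```text
clock: 26.4
tcp_pos: [0.5302, 0.0172, 0.0885]
orientation: [0.752, 0.659, 0.008, 0.007]
contact_force: [-2.5, 1.6, 7.9]
grip_width: 0.123
```

Run:
```python
from cards import *
to(.5535,.0141,.30,-7.5)
```

```text
d [ 0.0006  0.0281 -0.2109] turn -0.0014 at [0.5302 0.0172 0.0885] yaw -7.58 tilt 1.26 w 0.123 F [-2.55  1.6   7.9 ] t 26.4 j [-0.1   0.3   1.81  0.    1.01  0.03]
```

Seated with 7.9 N contact. Releasing, rising and inspecting the box.

move_arm:
  increments:
    - [[184,0,0,0,0],[184,0,0,-0.001,0],[184,0,0,-0.001,0],[184,0,0,-0.001,0],[184,0,0,-0.001,0],[184,0,-0.0005,-0.03,0],[184,0,-0.001,-0.07,0],[184,0,-0.002,-0.12,0],[184,0,0.01,-0.16,0],[184,0,0.028,-0.2,0],[184,0,0.028,-0.211,0],[184,0,0.028,-0.211,0],[184,0,0.028,-0.211,0]]

```text
clock: 27.7
tcp_pos: [0.552, 0.0137, 0.2983]
orientation: [0.752, 0.659, 0.007, 0.006]
contact_force: [-0.6, -1.2, -1.0]
grip_width: 0.281
```

Run:
```python
from cards import *
d=snap('wrist'); save(d,'pics/w10.png'); P=cloud(d); grips(P,d); np.savez('w10.npz',im=d['image'],z=d['z_map'],W=d['W'],K=d['mtx'])
to(.533,.227,.3,-11); d=snap('scene'); cover(cloud(d),d,.064)
```

```text
grip [269. 188.] 170 (array([488.5,  23.3]), array([49.3, 11.2]), 80.03) ztop 0.1085
grip [304. 189.] 151 (array([530.5,  17.4]), array([49.4, 11.3]), 81.71) ztop 0.1085
grip [376. 188.] 151 (array([619.9,   4.5]), array([48.6, 11.1]), 82.46) ztop 0.1084
d [ 0.2089 -0.0466 -0.0025] turn 0.0597 at [0.5517 0.0137 0.2978] yaw -7.58 tilt 1.0 w 0.281 F [-0.15  0.16  0.08] t 27.75 j [-0.1   0.19  1.41  0.    1.52  0.03]
top (array([529.8, 225.9]), array([120.7, 205.6]), 79.25) z 0.0629 1320
handle (array([530.4, 226.7]), array([82.7, 17.9]), 78.7) z95 0.101 93
```

View pics/w10.png

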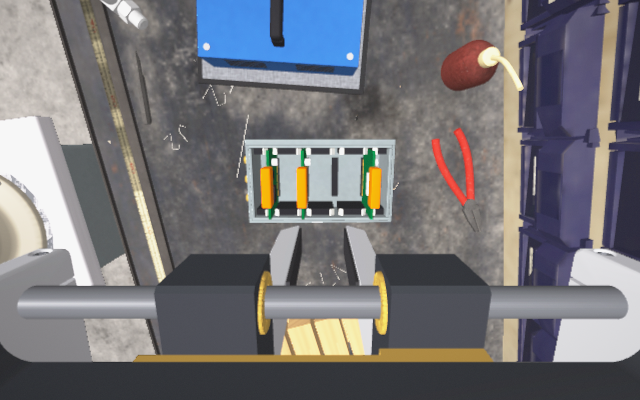

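All three cards are seated in guides 1, 2 and 4, with grips at (269,188), (304,189) and (376,188). The stand is empty. Going over the cover and re-measuring it.

move_arm:
  increments:
    - [[90,0.05,-0.012,0,0.02],[90,0.1,-0.023,0,0.04],[90,0.15,-0.034,0,0.06],[90,0.19,-0.044,0,0.06],[90,0.209,-0.0466,0,0.06],[90,0.209,-0.0466,0,0.06],[90,0.209,-0.0466,0,0.06],[90,0.209,-0.0466,0,0.06]]

```text
clock: 28.6
tcp_pos: [0.5328, 0.2258, 0.2966]
orientation: [0.772, 0.636, 0.006, 0.005]
contact_force: [-0.5, -0.4, 0.8]
grip_width: 0.647
```

Run:
```python
from cards import *
d=snap('wrist'); cover(cloud(d),d,.064)
to(.533,.2272,.084,-11)
```

```text
top (array([526.6, 201.2]), array([112.7, 198.8]), 78.84) z 0.0638 10224
handle (array([527.1, 201.1]), array([79., 13.]), 78.54) z95 0.0995 668
d [ 0.001  -0.0037  0.2129] turn -0.0018 at [0.533  0.2257 0.2969] yaw -11.1 tilt 0.93 w 0.651 F [-0.51  0.28 -0.15] t 28.65 j [ 0.28  0.24  1.35 -0.01  1.53  0.48]
```

The cover was knocked about 26 mm to (527, 201) mm but still lies flat, with its top at 63.8 mm. Retargeting.

Run:
```python
from cards import *
d=snap('wrist'); save(d,'pics/w11.png'); cover(cloud(d),d,.064)
to(.527,.2012,.084,-11.3)
```

```text
top (array([523.5, 188.9]), array([113.7, 198.8]), 79.07) z 0.0638 9686
handle (array([523.6, 188.8]), array([79.9, 13.1]), 78.49) z95 0.0996 656
d [-0.0258 -0.0048  0.2131] turn 0.0031 at [0.5331 0.2257 0.2972] yaw -11.12 tilt 0.96 w 0.648 F [0.58 0.42 0.43] t 28.7 j [ 0.28  0.24  1.35 -0.01  1.53  0.48]
```

View pics/w11.png

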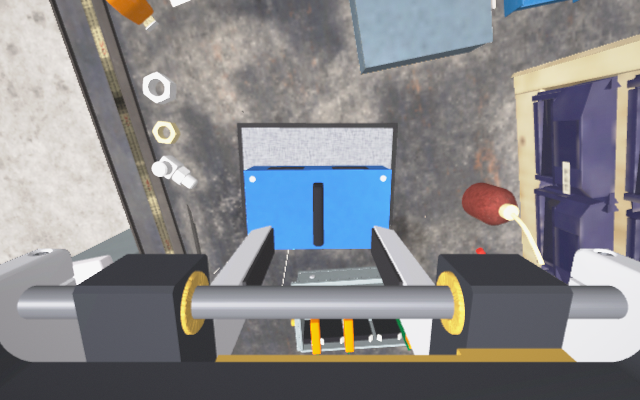

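The cover is still sliding: it moved another 12 mm in 0.05 s. I'll wait for it to stop.

move_arm:
  increments:
    - [[90,0,0,0,0],[90,0,0,0,0],[90,0,0,0,0],[90,0,0,0,0],[90,0,0,0,0],[90,0,0,0,0],[90,0,0,0,0],[90,0,0,0,0]]

```text
clock: 29.5
tcp_pos: [0.5331, 0.2258, 0.2971]
orientation: [0.772, 0.635, 0.006, 0.006]
contact_force: [-0.5, 0.1, -0.2]
grip_width: 0.649
```

Run:
```python
from cards import *
for i in range(2):
    d=snap('wrist'); cover(cloud(d),d,.064)
d=snap('scene'); cover(cloud(d),d,.064)
to(.522,.183,.084,-11.3)
```

```text
top (array([523.4, 188.1]), array([113.1, 198.8]), 78.89) z 0.0638 9629
handle (array([523.5, 188.7]), array([77.9, 13.1]), 78.83) z95 0.0994 655
top (array([523.3, 188.2]), array([113. , 198.8]), 78.86) z 0.0638 9636
handle (array([523.6, 188.8]), array([77.6, 13.1]), 78.8) z95 0.0995 649
top (array([519.7, 185.7]), array([121.3, 206. ]), 78.53) z 0.0627 1368
handle (array([519. , 185.2]), array([81.5, 18.1]), 78.87) z95 0.1007 97
d [-0.0446 -0.0062  0.213 ] turn 0.0032 at [0.5331 0.2257 0.2971] yaw -11.12 tilt 0.96 w 0.643 F [-0.19 -0.36  0.36] t 29.65 j [ 0.28  0.24  1.35 -0.01  1.53  0.48]
```

It has settled at (523.5, 188.5) mm, yaw -11.1°. Grasping.

move_arm:
  increments:
    - [[90,-0.0389,-0.003,0.03,0],[90,-0.0389,-0.004,0.08,0],[90,-0.0389,-0.005,0.13,0],[90,-0.0389,-0.0055,0.17,0],[90,-0.0389,-0.0058,0.195,0],[90,-0.0389,-0.0058,0.209,0],[90,-0.0389,-0.0058,0.213,0],[90,-0.0389,-0.0058,0.213,0],[255,-0.0389,-0.0058,0.213,0],[255,-0.0389,-0.0058,0.213,0],[255,-0.0389,-0.0058,0.213,0],[255,-0.0389,-0.0058,0.213,0],[255,-0.0389,-0.0058,0.213,0],[255,-0.0389,-0.0058,0.213,0],[255,-0.0389,-0.0058,0.213,0],[255,-0.0389,-0.0058,0.213,0],[255,-0.0389,-0.0058,0.213,0],[255,-0.0389,-0.0058,0.213,0],[255,-0.0389,-0.0058,0.213,0],[255,-0.0389,-0.0058,0.213,0]]
  force: 50

```text
clock: 31.65
tcp_pos: [0.5235, 0.1886, 0.0841]
orientation: [0.772, 0.635, 0.006, 0.006]
contact_force: [-0.3, -0.1, 2.6]
grip_width: 0.143
```

Run:
```python
from cards import *
to(.5545,.0137,.25,-7.5);to(.5545,.0137,.137,-7.5)
```

```text
d [-0.1652  0.0669 -0.1653] turn -0.0631 at [0.5235 0.1886 0.0841] yaw -11.11 tilt 0.96 w 0.143 F [-0.26 -0.09  2.59] t 31.65 j [ 0.22  0.34  1.75 -0.    1.03  0.42]
d [-0.1655  0.065  -0.0523] turn -0.0631 at [0.5235 0.1886 0.0841] yaw -11.11 tilt 0.96 w 0.143 F [-0.26 -0.09  2.59] t 31.65 j [ 0.22  0.34  1.75 -0.    1.03  0.42]
```

move_arm:
  increments:
    - [[255,0,0,-0.01,0],[255,0,0,-0.03,0],[255,0,0,-0.06,0],[255,0,0,-0.1,0],[255,0,0,-0.14,0],[255,0,0,-0.165,0],[255,-0.03,0.012,-0.165,-0.02],[255,-0.07,0.028,-0.165,-0.04],[255,-0.11,0.045,-0.165,-0.063],[255,-0.145,0.06,-0.165,-0.063],[255,-0.165,0.0666,-0.165,-0.063],[255,-0.165,0.0666,-0.165,-0.063],[255,-0.165,0.0666,-0.165,-0.063],[255,-0.165,0.0666,-0.165,-0.063]]

```text
clock: 33.05
tcp_pos: [0.5538, 0.015, 0.2496]
orientation: [0.752, 0.66, 0.006, 0.005]
contact_force: [-0.2, -0.3, -2.1]
grip_width: 0.144
```

Run:
```python
from cards import *
s=sensors.observe(); print(R.from_quat(s['orientation']).as_matrix()[:,2].round(4))
d=snap('wrist'); P=cloud(d); save(d,'pics/w12.png'); zt=s['tcp_pos'][2]-.0195; cover(P,d,zt)
hsv=cv2.cvtColor(d['image'],cv2.COLOR_RGB2HSV); m=(hsv[...,0]>95)&(hsv[...,0]<125)&(hsv[...,1]>110)&(abs(P[...,2]-zt)<.012)
p=P[m]; c=np.median(p,0); n=np.linalg.lstsq(np.c_[p[:,:2]-c[:2],np.ones(len(p))],p[:,2],rcond=None)[0]; print('slope x,y',n.round(4),'z',c)
to(.554,.0139,.137,-7.5)
```

```text
[ 1.600e-02  4.000e-04 -9.999e-01]
top (array([555.1,  24.3]), array([ 93.6, 199.3]), 82.14) z 0.2294 29436
handle (array([555. ,  23.8]), array([35. , 58.1]), 15.68) z95 0.2667 3217
slope x,y [ 0.004  -0.0044  0.2293] z [0.55650577 0.03856317 0.22934374]
d [-0.0015 -0.0015  0.1127] turn 0.0013 at [0.5539 0.0152 0.2497] yaw -7.43 tilt 0.93 w 0.145 F [ 0.73  0.85 -3.28] t 33.1 j [-0.1   0.22  1.5   0.    1.41  0.03]
```

View pics/w12.png

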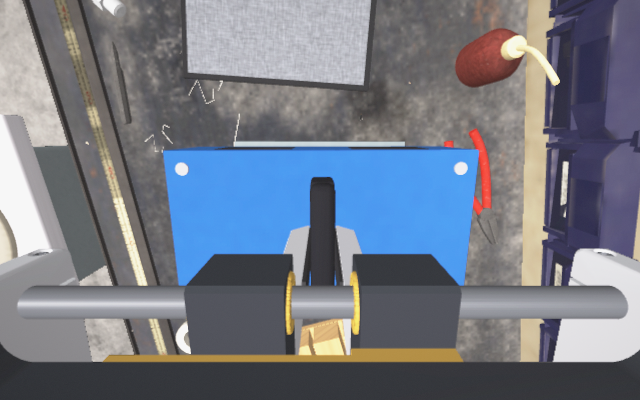

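The held cover is level (slope about 0.004 rad) and square over the box. Lowering it gently.

move_arm:
  increments:
    - [[255,-0.0014,-0.001,0.03,0.001],[255,-0.0014,-0.0013,0.06,0.001],[255,-0.0014,-0.0016,0.08,0.001],[255,-0.0014,-0.0018,0.092,0.001],[255,-0.0015,-0.0019,0.097,0.001],[255,-0.0015,-0.002,0.101,0.001],[255,-0.0015,-0.002,0.104,0.001],[255,-0.0015,-0.002,0.104,0.001]]

```text
clock: 33.9
tcp_pos: [0.5537, 0.014, 0.1461]
orientation: [0.752, 0.659, 0.006, 0.006]
contact_force: [-0.0, -0.4, -3.0]
grip_width: 0.147
```

move_arm:
  increments:
    - [[255,0,0,0.003,0],[255,0,0,0.005,0],[255,0,0,0.007,0],[255,0,0,0.0085,0],[255,0,0,0.0095,0],[255,0,0,0.0095,0]]

```text
clock: 34.5
tcp_pos: [0.5543, 0.0139, 0.1381]
orientation: [0.752, 0.659, 0.007, 0.006]
contact_force: [-1.7, 0.8, 5.6]
grip_width: 0.145
```

Contact came at z 0.138, the expected seated height. Releasing and rising.

move_arm:
  increments:
    - [[90,0,0,0,0],[90,0,0,0,0],[90,0,0,0,0],[90,0,0,0,0],[90,0,0,0,0],[90,0,0,0,0],[90,0,0,0,0],[90,0,0,-0.03,0],[90,0,0,-0.08,0],[90,0,0,-0.13,0],[90,0,0,-0.16,0],[90,0,0,-0.165,0],[90,0,0,-0.165,0],[90,0,0,-0.165,0]]

```text
clock: 35.9
tcp_pos: [0.5502, 0.014, 0.301]
orientation: [0.752, 0.659, 0.006, 0.005]
contact_force: [0.8, 1.1, 0.6]
grip_width: 0.649
```

Run:
```python
from cards import *
d=snap('wrist'); P=cloud(d); save(d,'pics/w13.png'); cover(P,d,.118)
hsv=cv2.cvtColor(d['image'],cv2.COLOR_RGB2HSV); m=(hsv[...,0]>95)&(hsv[...,0]<125)&(hsv[...,1]>110)&(abs(P[...,2]-.118)<.008)
p=P[m]; c=np.median(p,0); print('slope',np.linalg.lstsq(np.c_[p[:,:2]-c[:2],np.ones(len(p))],p[:,2],rcond=None)[0].round(4))
d=snap('scene'); cover(cloud(d),d,.118); to(0.55,0,.3,-7.5)
```

```text
top (array([554.3,  12.9]), array([113.3, 199.2]), 82.47) z 0.1179 13912
handle (array([554.4,  13.3]), array([79.1, 13.4]), 82.51) z95 0.1535 918
slope [0.000e+00 1.000e-04 1.179e-01]
top (array([551.1,  12.6]), array([118.2, 206.8]), 82.76) z 0.1169 1494
handle (array([549.9,  12.4]), array([80.1, 16.8]), 79.47) z95 0.1542 112
d [-0.0139  0.0016  0.0006] turn 0.0003 at [0.5502 0.014  0.3007] yaw -7.48 tilt 0.81 w 0.646 F [ 0.09  0.8  -0.86] t 36.0 j [-0.1   0.19  1.4   0.    1.53  0.03]
```

View pics/w13.png

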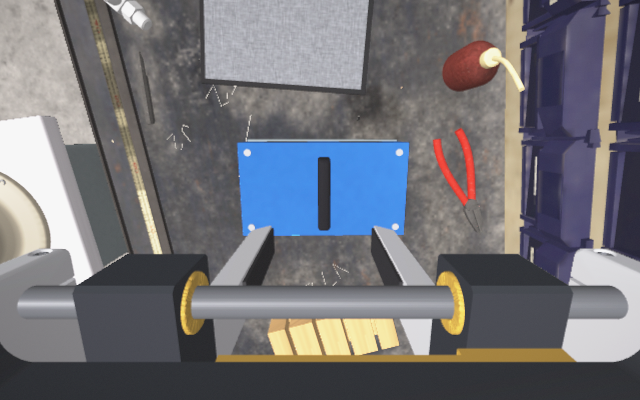

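The cover is back as it started: (554.3, 12.9) mm, top at 117.9 mm, slope 0, yaw -7.5°. The pliers and oil can have not moved. Handing in.

```bash
python3 -c "
from plant import job; print(job.close_job())"
```

```text
the job is handed in; nothing more can be done
None
```

The job is done and handed in at about 36 s on the robot's clock. I laid the cover on the mat, slid the three cards that were in the stand into guides 4, 1 and 2, and put the cover back on the box. The hand-in reports no verdict.

- **Cards:** all three grip tops measured about 108.5 mm, against 108 mm expected when seated. The card in guide 1 leans about 1°, well inside the limit.
- **Cover:** its top is at 117.9 mm, against 118 mm expected when closed. It is level, turned -7.5° like the box, and within about 1 mm of the box centre by the wrist camera.
- **Knock:** the cover was knocked about 40 mm across the mat while the arm was away from it. I waited for it to stop and measured it again before gripping.
- **Disagreements:** the scene camera read 3–4 mm lower in x than the wrist camera throughout. I went with the wrist camera, which matched the gripper position to within about 1 mm. The tool also drifted to about 1° of tilt during the run, with no visible effect on the fits.
- **Bystanders:** the pliers and oil can look unmoved in the last picture. I did not check the tape measure or the cup again, but the arm did not go near either after its first move.

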